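Lay a bamboo cup on the drying turner and set its speed dial

TASK

Take the tall bamboo cup and lay it gently on its side along the two rollers of the drying turner, without dropping it, and let go of it. Then turn the speed dial clockwise until its pointer line is centred on the raised tooth of the scale ring, leaving the cup lying on the rollers. Do not shift the two short cups.

Things in the scene. Friction and masses are not known exactly. Their poses are not given: they have to be found in the camera images.
- cup: The tall one of three loose red-brown lacquered bamboo cups: a plain hollow cylinder 64 mm across, 110 mm tall, wall 5 mm, open at the top, about 150 g. It starts upright. Origin: centre of its underside; z runs along its axis to the mouth.
- cup_mid (a point): Middle of the tall cup, on its axis, 55 mm above its underside; axes as the cup's.
- short_cup_a: One of the two short bamboo cups, upright, 64 mm across, 70 mm tall; a bystander. Origin: centre of its underside.
- short_cup_b: The other short bamboo cup, 64 mm across, 70 mm tall; a bystander. Origin: centre of its underside.
- turner: Fixed grey plate 200 x 120 x 12 mm with two black rubber rollers, 24 mm thick, along its x at y = +-22 mm, axes 50 mm up; they do not turn. Steel cheeks (8 mm thick, 110 wide, top 66 mm up) at x = +-87 mm bound the bed; the cup must lie between them. Motor 55 mm high from x = 92 to 137. Origin: centre of underside. A cup on both rollers has its axis along x at y = 0, 88 mm up.
- controller: White control box, fixed to the counter, 150 x 150 mm, top 80 mm high, with the dial in the centre of its top. Origin: centre of its underside, on the dial's axis.
- dial (a joint): Angle of the speed dial, rad: grows clockwise seen from above, starts at 0 to 0.4, end stops at 0 and 5.0, stays where left (stiff, about 0.06 N m). At 0 the pointer lies along controller x. It must go 1.7 to 3.0 rad clockwise.
- dial_grip (a point): Point on the dial's vertical axis at the height to grip (112 mm above the counter). The dial is a black disc 80 mm across, top 89 mm high, with a straight upright bar grip across its centre: 52 mm long, 14 mm thick, top 123 mm high. Its x axis points along the bar to the pointer end.
- dial_pointer (a point): End of the dial's pointer, a thin white line on the disc and on top of the pointer half of the bar; 42 mm from the dial's axis. Turns with the dial.
- mark (a point): The mark to set: inner end of the only raised tooth (dark steel, 16 mm long radially, 9 mm wide, 8 mm above the box top) of the flat scale ring round the dial, 42 mm from the dial's axis. The pointer is set when dial_pointer meets this point.
Not all that is in view belongs to the job. There is more than one size of the controller; the job needs the larger. What is shaped like the cup but yellow is not meant.

How it is judged (in metres and radians):
On the way, in this order (a step that is already met when the one before it is completed fails the run):
1. the tall cup lies on both rollers, let go (angle between cup's own z axis and vertical between 1.42 and 1.72 rad and angle between the z axis of cup and the x axis of turner, either way round below 0.15 rad and x of cup_mid in the frame of turner between -0.032 and 0.032 m and y of cup_mid in the frame of turner between -0.008 and 0.008 m and z of cup_mid in the frame of turner between 0.08 and 0.096 m and contact force between cup and the fingers below 0.1 N), for 0.2 s.
2. the dial's pointer is at the tooth (horizontal distance between dial_pointer and mark below 0.0045 m), for 0.2 s.
At the end, for the whole second after the job is handed in: The tall cup lies at rest along the rollers between the cheeks (its axis level and along the rollers within about 8 degrees, its middle within 8 mm across and in height and 32 mm along), and the dial's pointer end is within 4.5 mm (about 6 degrees) of the tooth's centre line (angle between cup's own z axis and vertical between 1.42 and 1.72 rad and angle between the z axis of cup and the x axis of turner, either way round below 0.15 rad and x of cup_mid in the frame of turner between -0.032 and 0.032 m and y of cup_mid in the frame of turner between -0.008 and 0.008 m and z of cup_mid in the frame of turner between 0.08 and 0.096 m and linear speed of cup below 0.02 m/s and horizontal distance between dial_pointer and mark below 0.0045 m); the robot touches nothing.
It fails at once if a short cup is shifted more than 30 mm (distance of any of short_cup_a, short_cup_b from where it was at the start of the episode above 0.03 m).
It fails at once if the tall cup is dropped (falls free faster than 0.9 m/s, some 40 mm) (linear speed of cup above 0.9 m/s and contact force between cup and the fingers below 0.1 N).
It also fails if it takes over 72 s, if anything falls off the work surface, if the arm or the gripper's body presses on something with over 40 N, if the wrist force passes 120 N, or if a joint passes its speed limit or range.

ROBOT

A 6-joint arm with a two-finger parallel gripper is mounted at the origin on the work surface. World frame = base frame: x ahead of the robot, y to its left, z up, the work surface at z = 0. Lengths are in mm, angles in rad, forces in N, time in s.
With the tool pointing down it reaches from about 325 to 900 mm from the base axis. Payload 6.1 kg.
Tool frame: the origin (TCP) lies between the finger pads; the fingertips stand 22 mm ahead of it and the grasp point (between the pads) lies 3 mm ahead of it; z points along the fingers, y is the line along which they close (so a half turn about z gives the same grasp; the last joint's range is limited). The gripper opens to 87 mm and grips with 3 to 60 N. Pads are 19 mm wide; open, the fingers measure 117 mm over their backs; the gripper's body (75 mm by 190 mm) begins 51 mm behind the grasp point.
Start: joints at [-1.244, 0.22, 1.526, -0, 1.395, -0.126], TCP at [273.42, -562.012, 244.538] pointing down, gripper open.
Joint ranges: [-2.98, 2.98], [-0.91, 2.08], [0.09, 2.57], [-1.24, 4.39], [0.2, 2.65], [-2.68, 2.68]. Speed limits (rad/s): [2.57, 2.57, 3.01, 3.14, 3.14, 3.14].

INTERFACE

Orientations are given as a rotation vector (axis times angle).
In Python, from station import robot gives the robot as it stands.
- The arm moves only by the tool apply_moves, never from a script. Its argument "commands" is one flat list of numbers, 7 for each row, row after row: the turn, a rotation vector about the tool's x, y, z in rad, then the shift along the tool's x, y, z in m, then the finger opening in m, from 0 to 0.087. In form: [rx, ry, rz, dx, dy, dz, gripper, rx, ry, rz, dx, dy, dz, gripper, ...]. A call has 1 to 20 rows; each row is the pose to reach, as a shift and turn from the pose commanded when the call began, along the tool's axes at that moment; what a row does not reach only later rows make up. A row lasts 1/12 s, in which the tool goes at most 41.7 mm and 7.16 degrees, less where a joint would pass 70% of its speed; a pose out of reach is approached as far as the arm can. A call with a gripper value outside its range is refused whole. The fingers move at their own pace and stop on an object; "newtons" is the grip in N (left out, the last holds). Time passes only in rows, so rows that repeat a pose let the fingers close. It gives the time, the measured TCP pose, the force, the opening and the grip force at its end, in the units of the state.
- robot.observe(): the state, without advancing time (a new reading comes with each control period).
- robot.read_camera(name): name is "side" or "top"; returns a dict with "img" (400x640x3 uint8, blue, green, red), "range_z" (400x640 float32, mm along the optical axis (not along the pixel's ray), 0 where there is no reading), "mtx" (3x3 intrinsics, pixels), "dist" ([k1, k2, p1, p2, k3] as OpenCV has them; the pictures are not rectified), "extrinsics" (4x4, takes a point from camera to world coordinates). Camera axes: x right, y up, looking along -z (the intrinsics and any distortion apply to the point x, -y, -z); pixel columns grow to the right and rows downward; lengths in mm; the calibration is good to about 2 mm. A picture is of the moment at which its call begins.
- robot.finish_job(): hands the job in; it is judged then, once.
The state is a dict: "time_s": time; "joints": joint angles; "joint_velocities": joint speeds; "joint_efforts": joint torques, N m; "position": TCP position; "tcp_rot": TCP orientation; "force": force on the tool from outside, world axes, zero at the start; "ft_torque": the same for the moment, N m; "width": opening from 0.0 (shut) to 1.0 (fully open); "gripper_force": force on a finger pad.
Only numpy, scipy, OpenCV 4.12 (cv2) and the standard library are available. Lean on these libraries where they do the work, as an engineer would, in place of code of your own. Each camera call takes 0.05 s, during which the arm holds its last target. There are 200 camera calls.

## Working session

There is one attempt and no reset: what is moved stays moved. The work goes in short steps, Python scripts to look and compute and a tool call to move; the robot and the scene stay as the last step left them, time stands still between calls to the robot, and variables do not carry over. Pictures are saved under pics/ and viewed, at most 10 in all, crops included, and the job is handed in when it is done.

Besides the shell and the picture viewer there is one more tool, called in YAML: its name, and indented under it one key for each argument. apply_moves: Moves the arm, as the interface text tells. Its arguments: {"type":"object","properties":{"commands":{"type":"array"},"newtons":{"type":"number"}},"required":["commands"]}

```bash
ls; mkdir -p pics; python3 - <<'E'
from station import robot
import cv2,numpy as np,pickle
d={}
for n in("side","top"):
    c=robot.read_camera(n); d[n]=c; cv2.imwrite(f"pics/{n}0.png",c["img"]); print(n,c["mtx"].tolist(),np.ravel(c["dist"]),c["extrinsics"].round(3).tolist(),(c["range_z"]>0).mean())
pickle.dump(d,open("d0.pkl","wb"))
print(robot.observe())
E
```

```text
pics
side [[456.9426298203485, 0.0, 322.8787971866806], [0.0, 456.9426298203485, 205.14914467585047], [0.0, 0.0, 1.0]] [-0.0879055  0.         0.         0.         0.       ] [[0.994, 0.071, -0.088, 316.387], [-0.112, 0.469, -0.876, -1234.223], [-0.021, 0.881, 0.474, 775.399], [0.0, 0.0, 0.0, 1.0]] 0.99575390625
top [[469.6575841915304, 0.0, 326.34242013787855], [0.0, 469.6575841915304, 204.16621954755638], [0.0, 0.0, 1.0]] [-0.02254609  0.          0.          0.          0.        ] [[0.005, 0.991, -0.132, 263.14], [-1.0, 0.007, 0.014, 17.644], [0.015, 0.131, 0.991, 1381.294], [0.0, 0.0, 0.0, 1.0]] 0.99603515625
{'time_s': 0.1, 'joints': array([-1.24409512e+00,  2.21100521e-01,  1.52749850e+00, -1.19395313e-05,
        1.39470051e+00, -1.26077544e-01]), 'joint_velocities': array([ 0.00051077, -0.00069078, -0.00208407,  0.00013361,  0.00015096,
       -0.00105927]), 'joint_efforts': array([ 4.82050673e-04, -4.95944059e+01, -3.88520265e+01,  7.02208816e-02,
        5.15189278e-02, -5.34536196e-05]), 'position': array([ 273.25417643, -561.52377704,  243.57462193]), 'tcp_rot': array([-3.05977465e+00, -7.04785744e-01,  2.86715663e-04]), 'force': array([-0.14678505,  0.46360939,  0.11139869]), 'ft_torque': array([ 0.02537428,  0.00423234, -0.00990416]), 'gripper_force': 0.0, 'width': 1.0006276671010983}
```

View pics/side0.png

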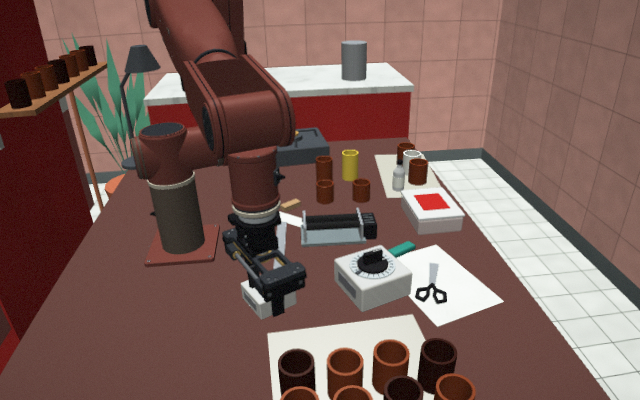

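View pics/top0.png

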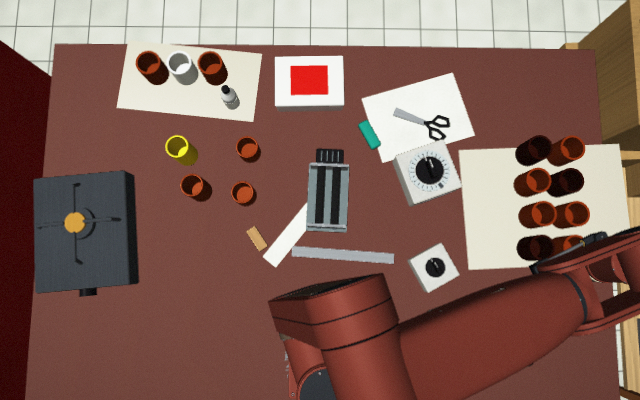

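The top view shows the tall cup at about (195,187), the short cups at (247,149) and (243,193), and the yellow one at (180,150). The turner is at (328,195) with its motor pointing up, and the large controller is at (430,172). In the side view the tall cup is at (324,168) and the controller at (373,275). Next I'll measure them.

```bash
cat > h.py <<'E'
import cv2,numpy as np,pickle
def cloud(c):
    h,w=c["range_z"].shape
    uv=np.stack(np.meshgrid(np.arange(w),np.arange(h)),-1).reshape(-1,1,2).astype(np.float64)
    n=cv2.undistortPoints(uv,c["mtx"],c["dist"]).reshape(h,w,2)
    z=c["range_z"]; p=np.stack([n[...,0]*z,-n[...,1]*z,-z],-1)
    E=c["extrinsics"]; return p@E[:3,:3].T+E[:3,3]
def onplane(c,uv,h):
    n=cv2.undistortPoints(np.float64(uv).reshape(-1,1,2),c["mtx"],c["dist"]).reshape(-1,2)
    E=c["extrinsics"]; d=np.c_[n[:,0],-n[:,1],-np.ones(len(n))]@E[:3,:3].T
    o=E[:3,3]; return o+d*((h-o[2])/d[:,2])[:,None]
E
python3 - <<'E'
from h import *
d=pickle.load(open("d0.pkl","rb"))
for n in d: d[n]["P"]=cloud(d[n])
P=d["top"]["P"]; I=d["top"]["img"]
print("table z",[np.median(d[n]["P"][s][...,2]) for n,s in(("top",np.s_[215:235,180:230]),("side",np.s_[225:240,170:200]))])
def crop(u0,v0,u1,v1,lo,hi,cam="top"):
    q=d[cam]["P"][v0:v1,u0:u1].reshape(-1,3); return q[(q[:,2]>lo)&(q[:,2]<hi)]
for nm,b,h in(("cup",(165,165,225,212),110),("shA",(232,132,262,165),70),("shB",(228,176,262,210),70),("yel",(160,130,200,170),110)):
    q=crop(*b,h-8,h+8); (c,r)=cv2.minEnclosingCircle(q[:,:2].astype(np.float32)); print(nm,len(q),c,r,q[:,2].mean(), crop(*b,20,200)[:,2].max())
def rect(nm,b,lo,hi,cam="top"):
    q=crop(*b,lo,hi,cam); print(nm,len(q),cv2.minAreaRect(q[:,:2].astype(np.float32)),q.mean(0))
rect("turner>45",(295,140,360,245),25,80)
rect("plate",(295,165,360,245),6,18)
rect("rollers",(295,165,360,240),56,64)
rect("motor",(305,140,355,170),45,60)
rect("cheeks",(295,140,360,245),64.5,72)
rect("box",(385,130,470,215),74,84)
rect("disc",(385,130,470,215),86,93)
rect("bar",(385,130,470,215),112,130)
c=d["top"]
for nm,(u0,v0,u1,v1),s in(("t",(380,130,480,215),6),("u",(290,140,365,245),6)):
    cv2.imwrite(f"pics/{nm}1.png",cv2.resize(I[v0:v1,u0:u1],None,fx=s,fy=s if nm=="t" else 5.5,interpolation=cv2.INTER_CUBIC))
s=d["side"]["img"][235:310,325:420]; cv2.imwrite("pics/s1.png",cv2.resize(s,None,fx=7,fy=7,interpolation=cv2.INTER_CUBIC))
E
```

```text
table z [np.float64(-0.5641109085385096), np.float64(80.14259175919415)]
cup 146 (483.05133056640625, 370.56170654296875) 33.32708740234375 108.39361390860458 114.42686947811876
shA 133 (600.8887329101562, 227.6085205078125) 32.85271453857422 68.23819851624705 76.36864720295694
shB 134 (470.0311584472656, 237.07667541503906) 32.13233184814453 68.85310339671378 75.25083590041186
yel 154 (592.2586669921875, 414.890625) 33.515907287597656 108.9053483473817 115.87820303918124
turner>45 1692 ((485.9102478027344, -5.778057098388672), (109.46436309814453, 232.3109588623047), 87.62217712402344) [491.86970685  -5.8975413   57.95689698]
plate 1438 ((445.5419006347656, -3.4538345336914062), (235.69915771484375, 187.78207397460938), 0.7936957478523254) [458.37203756  -4.44911728  11.54904898]
rollers 756 ((462.30828857421875, -6.406578063964844), (109.35926818847656, 184.29396057128906), 88.6474380493164) [464.44360793  -4.86928614  60.06017705]
motor 440 ((571.0292358398438, -9.635086059570312), (61.31755447387695, 106.5978775024414), 0.4237634837627411) [575.6748592  -10.15167281  54.54192474]
cheeks 199 ((477.0406188964844, -5.360187530517578), (107.08738708496094, 207.1194305419922), 87.1807632446289) [459.74806638  -4.61952638  66.61474362]
box 1779 ((533.118896484375, -290.5965576171875), (150.00204467773438, 150.38790893554688), 20.50814437866211) [ 531.25568008 -289.16762908   79.88423664]
disc 443 ((530.371826171875, -291.081787109375), (137.90553283691406, 116.25515747070312), 26.772830963134766) [ 532.08300391 -291.26288454   88.75922453]
bar 106 ((533.6199951171875, -291.0895080566406), (51.87261962890625, 14.793825149536133), 18.54351806640625) [ 532.89100742 -290.5720939   121.09071229]
```

View pics/t1.png

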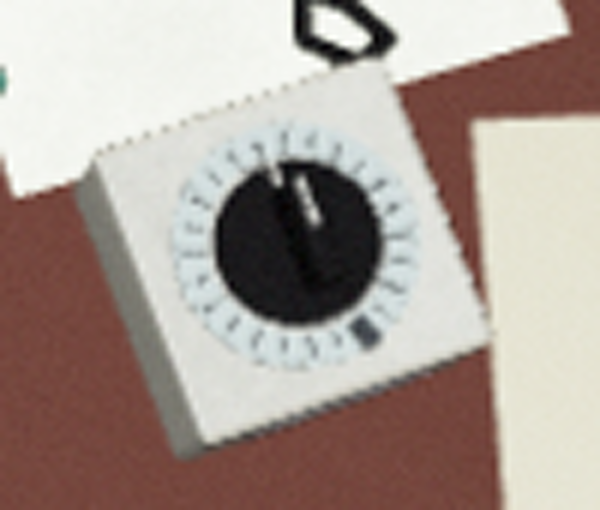

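The crop shows the pointer line running up and slightly left of the dial centre, which is at crop (299,242). The disc end of the line is at (276,175), and the dark raised tooth is at (366,332) on the lower right.

```bash
python3 - <<'E'
from h import *
d=pickle.load(open("d0.pkl","rb")); c=d["top"]; P=cloud(c); I=c["img"]
q=P[140:245,295:360].reshape(-1,3)
t=q[(q[:,2]>63.5)&(q[:,2]<72)]
for m in (t[:,0]<450,(t[:,0]>500)):
    a=t[m]; r=cv2.minAreaRect(a[:,:2].astype(np.float32)); print("cheek",len(a),r,a.mean(0),np.median(a,0))
# z profile along x at midline between/over rollers
for u in (320,328,336):
    print(u,[(v,*P[v,u].round(0)[[0,2]].astype(int)) for v in range(148,240,3)])
# left/right edges of roller ridge: rows in mid
for v in (180,195,210,220):
    r=P[v,300:356]; k=r[:,2]>55; print(v,r[k][:,1].min(),r[k][:,1].max(),r[k][:,1].mean(), r[k][:,0].mean())
# tooth
g=I.astype(int).mean(2)
uv=np.argwhere((g<120)); S=[]
ctr=np.array([533,-291])
W=onplane(c,np.stack(np.meshgrid(np.arange(380,480),np.arange(130,215)),-1).reshape(-1,2),88)[:,:2]-ctr
gg=g[130:215,380:480].ravel(); r=np.hypot(*W.T); a=np.arctan2(W[:,1],W[:,0])
k=(r>46)&(r<60)&(gg<140); print("tooth",k.sum(),W[k].mean(0),np.degrees(np.arctan2(*W[k].mean(0)[::-1])),r[k].mean())
# disc centre by dark, z 89
k=(r<46)&(gg<90); print("disc ctr",W[k].mean(0)+ctr)
# white on disc / bar
k=(r<39)&(gg>110);
V=np.stack(np.meshgrid(np.arange(380,480),np.arange(130,215)),-1).reshape(-1,2)
for uvp,gv in zip(V[k],gg[k]): print(uvp,int(gv),(onplane(c,uvp,89)[0,:2]-ctr).round(1),(onplane(c,uvp,123)[0,:2]-ctr).round(1),round(P[uvp[1],uvp[0],2]))
E
```

```text
cheek 138 ((411.2998046875, -0.6462364196777344), (106.89434051513672, 76.60781860351562), 89.8608169555664) [392.67778196  -3.08657257  66.01995994] [381.16287005  -3.35480606  65.58205459]
cheek 109 ((543.7572021484375, -12.269649505615234), (66.03082275390625, 98.08829498291016), 23.092044830322266) [546.67454889  -3.67285287  65.95922776] [550.67006454   3.29634347  65.58133152]
320 [(148, np.int64(617), np.int64(3)), (151, np.int64(594), np.int64(54)), (154, np.int64(585), np.int64(57)), (157, np.int64(576), np.int64(58)), (160, np.int64(569), np.int64(50)), (163, np.int64(556), np.int64(67)), (166, np.int64(549), np.int64(59)), (169, np.int64(539), np.int64(64)), (172, np.int64(531), np.int64(61)), (175, np.int64(522), np.int64(64)), (178, np.int64(514), np.int64(58)), (181, np.int64(505), np.int64(60)), (184, np.int64(496), np.int64(62)), (187, np.int64(487), np.int64(63)), (190, np.int64(479), np.int64(62)), (193, np.int64(470), np.int64(62)), (196, np.int64(461), np.int64(64)), (199, np.int64(453), np.int64(63)), (202, np.int64(444), np.int64(64)), (205, np.int64(435), np.in
[... 3561 characters left out ...]
.4] 122
[431 163] 179 [21.  -4.6] [13.3  3.6] 125
[431 164] 138 [18.1 -4.5] [10.5  3.7] 121
[432 164] 137 [18.1 -7.4] [10.6  0.9] 121
[431 165] 154 [15.2 -4.5] [7.7 3.8] 126
[432 165] 196 [15.3 -7.3] [7.8 1. ] 120
[431 166] 113 [12.4 -4.4] [4.9 3.8] 120
[432 166] 183 [12.4 -7.2] [5.  1.1] 119
[443 173] 115 [ -7.4 -37.9] [-14.3 -28.8] 90
[441 178] 148 [-21.8 -31.8] [-28.3 -22.9] 91
[440 179] 120 [-24.7 -28.9] [-31.1 -20. ] 84
[438 181] 114 [-30.4 -23.1] [-36.7 -14.4] 89
[437 182] 169 [-33.3 -20.2] [-39.5 -11.5] 93
[425 183] 117 [-36.4  13.7] [-42.6  21.5] 88
[434 183] 120 [-36.2 -11.6] [-42.4  -3.2] 85
[435 183] 161 [-36.2 -14.5] [-42.4  -6. ] 1381
[430 184] 125 [-39.2  -0.3] [-45.2   7.8] 89
```

View pics/u1.png

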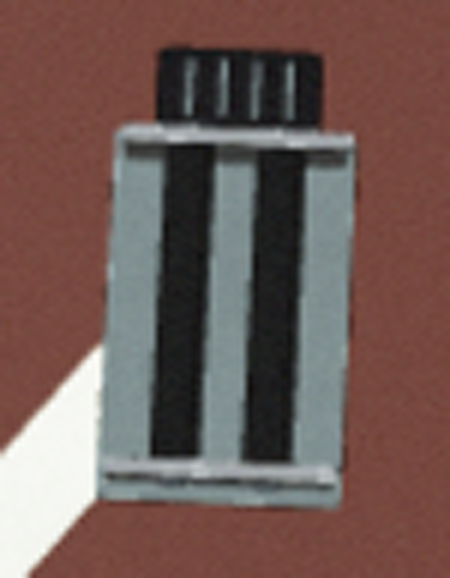

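View pics/s1.png

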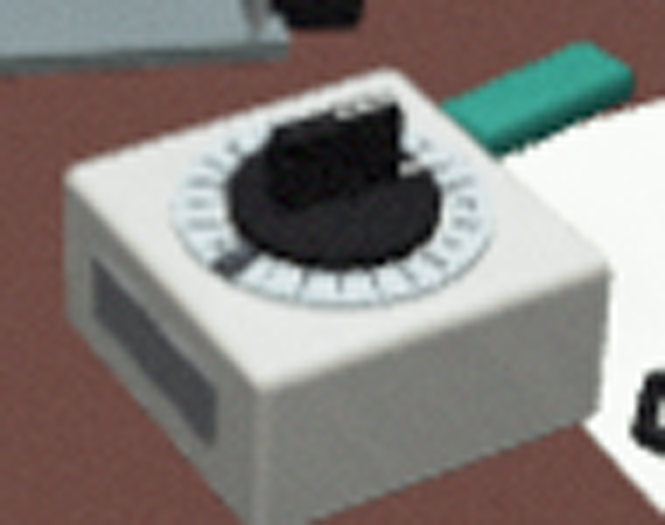

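The side crop confirms it: the pointer is on the right end of the bar at (405,168), and the tooth is at the lower left at (230,262). The turner crop shows rollers tilted slightly, with the motor at the far end. Next I'll set up a target-to-row helper.

```bash
cat >> h.py <<'E'
from scipy.spatial.transform import Rotation as Ro
import os
def tool(az,tilt,flip=1):
    "approach azimuth az, tilt from straight down (deg); tool y horizontal"
    a,t=np.radians([az,tilt]); f=np.array([np.cos(a),np.sin(a),0])
    z=f*np.sin(t)+np.array([0,0,-np.cos(t)]); y=flip*np.array([-np.sin(a),np.cos(a),0])
    return np.c_[np.cross(y,z),y,z]
def tell(steps,save=True):
    "steps: list of (R, p_tcp mm); prints the row numbers from the commanded pose"
    if os.path.exists("cmd.pkl"): R0,p0=pickle.load(open("cmd.pkl","rb"))
    else: R0,p0=Ro.from_rotvec([-3.05977465,-0.704785744,0]).as_matrix(),np.array([273.42,-562.012,244.538])
    for R,p in steps:
        w=Ro.from_matrix(R0.T@R).as_rotvec().round(4); s=(R0.T@(np.asarray(p)-p0)/1000).round(4)
        print([float(x) for x in (*w,*s)], "deg",round(float(np.degrees(np.linalg.norm(w)))),"mm",round(float(np.linalg.norm(s)*1000)))
    if save: pickle.dump((R0@Ro.from_rotvec(w).as_matrix(),p0+R0@s*1000),open("cmd.pkl","wb"))
E
python3 - <<'E'
from h import *
from station import robot
d=pickle.load(open("d0.pkl","rb")); c=d["top"]
R0=Ro.from_rotvec([-3.05977465,-0.704785744,0]).as_matrix(); print(R0.round(3))
m=lambda u,v,h:onplane(c,(290+u/6-.5,140+v/5.5-.5),h)[0,:2]
for n,a,b,h in(("roll",(234,150),(222,455),58),("cheek",(235,137),(221,470),66)):
    A,B=m(*a,h),m(*b,h); print(n,A,B,(A+B)/2,np.degrees(np.arctan2(*(A-B)[::-1])),np.linalg.norm(A-B))
Q=cloud(d["side"])[140:190,310:335].reshape(-1,3)
q=Q[(Q[:,2]>102)&(Q[:,2]<116)]; print(len(q),cv2.minEnclosingCircle(q[:,:2].astype(np.float32)),q.mean(0))
for f in (1,-1):
  R=tool(25,55,f); print(f,np.degrees(Ro.from_matrix(R0.T@R).magnitude()))
E
```

```text
[[ 0.899  0.437 -0.   ]
 [ 0.437 -0.899  0.002]
 [ 0.    -0.002 -1.   ]]
roll [547.21498202  -6.92767469] [387.25469895  -2.01478447] [467.23484048  -4.47122958] -1.7591830313362384 160.03571054036465
cheek [552.39116843  -7.22356969] [378.81196754  -1.46786405] [465.60156799  -4.34571687] -1.8991725607017425 173.67460127463045
74 ((484.88946533203125, 367.0543518066406), 34.08033752441406) [483.25578077 367.79400591 106.7522335 ]
1 179.20789145610505
-1 54.986475942066086
```

```bash
python3 - <<'E'
from h import *
R=tool(25,55,-1); z=R[:,2]; g=np.array([483.5,369.5,78])
tell([(tool(25,0,-1),[520,0,300]),(R,g-150*z)])
E
```

```text
[-0.0017, -0.0004, 0.0164, 0.4676, -0.3976, -0.0546] deg 1 mm 616
[-0.0094, 0.9595, 0.0144, 0.4735, -0.7476, 0.0819] deg 55 mm 889
```

apply_moves:
  commands: [0,0,0.0164,0.4676,-0.3976,-0.0546,0.087,0,0,0.0164,0.4676,-0.3976,-0.0546,0.087,0,0,0.0164,0.4676,-0.3976,-0.0546,0.087,0,0,0.0164,0.4676,-0.3976,-0.0546,0.087,0,0,0.0164,0.4676,-0.3976,-0.0546,0.087,0,0,0.0164,0.4676,-0.3976,-0.0546,0.087,0,0,0.0164,0.4676,-0.3976,-0.0546,0.087,0,0,0.0164,0.4676,-0.3976,-0.0546,0.087,0,0,0.0164,0.4676,-0.3976,-0.0546,0.087,0,0,0.0164,0.4676,-0.3976,-0.0546,0.087,0,0,0.0164,0.4676,-0.3976,-0.0546,0.087,0,0,0.0164,0.4676,-0.3976,-0.0546,0.087,0,0,0.0164,0.4676,-0.3976,-0.0546,0.087,0,0,0.0164,0.4676,-0.3976,-0.0546,0.087,0,0,0.0164,0.4676,-0.3976,-0.0546,0.087,0,0,0.0164,0.4676,-0.3976,-0.0546,0.087,0,0,0.0164,0.4676,-0.3976,-0.0546,0.087,0,0,0.0164,0.4676,-0.3976,-0.0546,0.087,0,0,0.0164,0.4676,-0.3976,-0.0546,0.087,0,0,0.0164,0.4676,-0.3976,-0.0546,0.087]

```text
time_s: 1.77
position: [519.5, -1.2, 298.9]
tcp_rot: [3.068, 0.677, -0.001]
force: [-0.1, -0.2, 0.4]
width: 1.0
gripper_force: 0.0
```

```bash
rm cmd.pkl; python3 - <<'E'
from h import *
from station import robot
o=robot.observe(); print(o["position"],o["joints"].round(3),o["tcp_rot"].round(4),o["time_s"])
pickle.dump((Ro.from_rotvec([-3.05977465,-0.704785744,0]).as_matrix()@Ro.from_rotvec([0,0,.0164]).as_matrix(),np.array([520,0,300.])),open("cmd.pkl","wb"))
R=tool(25,55,-1); z=R[:,2]; g=np.array([483.5,369.5,78])
tell([(R,g-150*z)])
E
```

```text
[519.52940155  -1.16059393 298.85041061] [-0.154 -0.065  1.728 -0.     1.48   0.982] [ 3.0677e+00  6.7700e-01 -1.0000e-03] 1.7667
[-0.0016, 0.9596, -0.0008, 0.0002, -0.3501, 0.1365] deg 55 mm 376
```

apply_moves:
  commands: [0,0.9596,0,0,-0.35,0.1365,0.087,0,0.9596,0,0,-0.35,0.1365,0.087,0,0.9596,0,0,-0.35,0.1365,0.087,0,0.9596,0,0,-0.35,0.1365,0.087,0,0.9596,0,0,-0.35,0.1365,0.087,0,0.9596,0,0,-0.35,0.1365,0.087,0,0.9596,0,0,-0.35,0.1365,0.087,0,0.9596,0,0,-0.35,0.1365,0.087,0,0.9596,0,0,-0.35,0.1365,0.087,0,0.9596,0,0,-0.35,0.1365,0.087,0,0.9596,0,0,-0.35,0.1365,0.087,0,0.9596,0,0,-0.35,0.1365,0.087,0,0.9596,0,0,-0.35,0.1365,0.087,0,0.9596,0,0,-0.35,0.1365,0.087,0,0.9596,0,0,-0.35,0.1365,0.087,0,0.9596,0,0,-0.35,0.1365,0.087,0,0.9596,0,0,-0.35,0.1365,0.087,0,0.9596,0,0,-0.35,0.1365,0.087]

```text
time_s: 3.27
position: [386.1, 331.0, 172.2]
tcp_rot: [-2.582, -0.564, -1.31]
force: [0.9, 0.5, -0.1]
width: 1.001
gripper_force: 0.0
```

```bash
python3 - <<'E'
from h import *
from station import robot
o=robot.observe(); R0,p0=pickle.load(open("cmd.pkl","rb"))
print(p0,o["position"],o["joints"].round(3),Ro.from_matrix(R0).as_rotvec(),o["tcp_rot"].round(4),o["time_s"])
cv2.imwrite("pics/side2.png",robot.read_camera("side")["img"][60:300,150:470])
R=tool(25,55,-1); z=R[:,2]; g=np.array([483.5,369.5,78])
tell([(R,g-3*z)],False)
E
```

```text
[372.15531338 317.60097308 164.08138266] [386.14946176 330.99356723 172.18856691] [ 0.681 -0.495  2.573 -0.974  0.246  2.681] [-2.56000484 -0.56760943 -1.3327134 ] [-2.5816 -0.5637 -1.3101] 3.2667
[0.0, -0.0, 0.0001, -0.0001, 0.0, 0.147] deg 0 mm 147
```

View pics/side2.png

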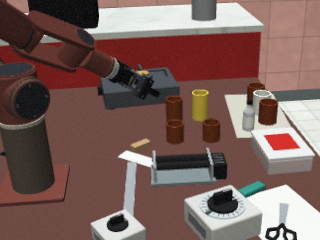

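The tilted pre-pose runs into the joint limits (j3, j5 and j6), so I'll use less tilt, with the approach in the arm's natural plane (azimuth 30°, tilt 42°).

```bash
python3 - <<'E'
from h import *
R=tool(30,42,-1); z=R[:,2]; g=np.array([483.5,369.5,78])
tell([(R,g-140*z)])
E
```

```text
[0.0655, -0.2268, -0.0579, 0.0316, 0.0082, 0.0139] deg 14 mm 35
```

apply_moves:
  commands: [0.0655,-0.2268,-0.0579,0.0316,0.0082,0.0139,0.087,0.0655,-0.2268,-0.0579,0.0316,0.0082,0.0139,0.087,0.0655,-0.2268,-0.0579,0.0316,0.0082,0.0139,0.087,0.0655,-0.2268,-0.0579,0.0316,0.0082,0.0139,0.087,0.0655,-0.2268,-0.0579,0.0316,0.0082,0.0139,0.087,0.0655,-0.2268,-0.0579,0.0316,0.0082,0.0139,0.087,0.0655,-0.2268,-0.0579,0.0316,0.0082,0.0139,0.087,0.0655,-0.2268,-0.0579,0.0316,0.0082,0.0139,0.087,0.0655,-0.2268,-0.0579,0.0316,0.0082,0.0139,0.087,0.0655,-0.2268,-0.0579,0.0316,0.0082,0.0139,0.087]

```text
time_s: 4.15
position: [415.4, 336.2, 188.1]
tcp_rot: [-2.697, -0.717, -1.001]
force: [-0.0, -0.0, -0.2]
width: 0.999
gripper_force: 0.0
```

```bash
cat >> h.py <<'E'
def status():
    from station import robot
    o=robot.observe(); R0,p0=pickle.load(open("cmd.pkl","rb")); R=Ro.from_rotvec(o["tcp_rot"]).as_matrix()
    print("cmd",p0.round(1),"meas",o["position"].round(1),"rotdiff",Ro.from_matrix(R0.T@R).as_rotvec().round(4),"j",o["joints"].round(3),"F",o["force"].round(1),"w",round(o["width"]*87,1),"gf",round(o["gripper_force"],1),"t",o["time_s"])
    return R,o["position"]
E
python3 - <<'E'
from h import *
status()
E
```

```text
cmd [402.4 322.6 182. ] meas [415.4 336.2 188.1] rotdiff [-0.0045 -0.0225  0.002 ] j [ 0.543 -0.416  2.377 -0.038  0.471  1.622] F [-0.  -0.  -0.2] w 86.9 gf 0.0 t 4.15
```

```bash
python3 - <<'E'
from h import *
R,p=status(); pickle.dump((R,p+[.3,.5,1]),open("cmd.pkl","wb"))
R=tool(30,42,-1); z=R[:,2]; g=np.array([483.5,369.5,78])
tell([(R,g-k*z) for k in (120,95,70,45,20,3)])
E
```

```text
cmd [402.4 322.6 182. ] meas [415.4 336.2 188.1] rotdiff [-0.0045 -0.0225  0.002 ] j [ 0.543 -0.416  2.377 -0.038  0.471  1.622] F [-0.  -0.  -0.2] w 86.9 gf 0.0 t 4.15
[0.0045, 0.0225, -0.002, -0.0182, 0.0055, 0.0133] deg 1 mm 23
[0.0045, 0.0225, -0.002, -0.0177, 0.0054, 0.0383] deg 1 mm 43
[0.0045, 0.0225, -0.002, -0.0171, 0.0052, 0.0632] deg 1 mm 66
[0.0045, 0.0225, -0.002, -0.0165, 0.0051, 0.0882] deg 1 mm 90
[0.0045, 0.0225, -0.002, -0.016, 0.005, 0.1132] deg 1 mm 114
[0.0045, 0.0225, -0.002, -0.0156, 0.0049, 0.1302] deg 1 mm 131
```

apply_moves:
  commands: [0.0045,0.0225,-0.002,-0.0182,0.0055,0.0133,0.087,0.0045,0.0225,-0.002,-0.0182,0.0055,0.0133,0.087,0.0045,0.0225,-0.002,-0.0177,0.0054,0.0383,0.087,0.0045,0.0225,-0.002,-0.0171,0.0052,0.0632,0.087,0.0045,0.0225,-0.002,-0.0165,0.0051,0.0882,0.087,0.0045,0.0225,-0.002,-0.016,0.005,0.1132,0.087,0.0045,0.0225,-0.002,-0.0156,0.0049,0.1302,0.087,0.0045,0.0225,-0.002,-0.0156,0.0049,0.1302,0.087,0.0045,0.0225,-0.002,-0.0156,0.0049,0.1302,0.087,0.0045,0.0225,-0.002,-0.0156,0.0049,0.1302,0.087]

```text
time_s: 4.98
position: [481.2, 368.5, 98.9]
tcp_rot: [-2.697, -0.725, -0.987]
force: [0.4, 0.6, 0.4]
width: 0.999
gripper_force: 0.0
```

```bash
python3 - <<'E'
from h import *
status()
E
```

```text
cmd [481.7 368.5  80.3] meas [481.2 368.5  98.9] rotdiff [ 0.002  -0.0308 -0.0011] j [ 0.522 -0.012  2.248  0.015  0.204  1.554] F [0.4 0.6 0.4] w 86.9 gf 0.0 t 4.9833
```

```bash
python3 - <<'E'
from h import *
R,p=status(); pickle.dump((R,p+[.3,.3,1]),open("cmd.pkl","wb"))
R=tool(30,32,-1); z=R[:,2]; g=np.array([483.5,369.5,80])
tell([(R,g-3*z+[0,0,k]) for k in (14,0)])
E
```

```text
cmd [481.7 368.5  80.3] meas [481.2 368.5  98.9] rotdiff [ 0.002  -0.0308 -0.0011] j [ 0.522 -0.012  2.248  0.015  0.204  1.554] F [0.4 0.6 0.4] w 86.9 gf 0.0 t 4.9833
[-0.0019, -0.1437, 0.0012, -0.0018, 0.0004, 0.0028] deg 8 mm 3
[-0.0019, -0.1437, 0.0012, -0.0108, 0.0004, 0.0135] deg 8 mm 17
```

apply_moves:
  commands: [-0.0019,-0.1437,0.0012,-0.0018,0.0004,0.0028,0.087,-0.0019,-0.1437,0.0012,-0.0018,0.0004,0.0028,0.087,-0.0019,-0.1437,0.0012,-0.006,0.0004,0.008,0.087,-0.0019,-0.1437,0.0012,-0.0108,0.0004,0.0135,0.087,-0.0019,-0.1437,0.0012,-0.0108,0.0004,0.0135,0.087,-0.0019,-0.1437,0.0012,-0.0108,0.0004,0.0135,0.087,-0.0019,-0.1437,0.0012,-0.0108,0.0004,0.0135,0.087]

```text
time_s: 5.57
position: [481.8, 368.1, 80.9]
tcp_rot: [-2.792, -0.748, -0.8]
force: [-0.3, -0.1, 0.6]
width: 0.999
gripper_force: 0.0
```

```bash
python3 - <<'E'
from h import *
status()
E
```

```text
cmd [482.1 368.8  82.6] meas [481.8 368.1  80.9] rotdiff [-0.0002 -0.0002  0.0003] j [5.220e-01 5.700e-02 2.154e+00 2.000e-03 3.720e-01 1.568e+00] F [-0.3 -0.1  0.6] w 86.9 gf 0.0 t 5.5667
```

apply_moves:
  commands: [0,0,0,0,0,0,0.05,0,0,0,0,0,0,0.05,0,0,0,0,0,0,0.05,0,0,0,0,0,0,0.05,0,0,0,0,0,0,0.05,0,0,0,0,0,0,0.05,0,0,0,0,0,0,0.05,0,0,0,0,0,0,0.05,0,0,0,0,0,0,0.05,0,0,0,0,0,0,0.05,0,0,0,0,0,0,0.05,0,0,0,0,0,0,0.05]
  newtons: 25

```text
time_s: 6.57
position: [482.9, 368.6, 82.0]
tcp_rot: [-2.791, -0.747, -0.803]
force: [-0.1, 0.4, 1.6]
width: 0.739
gripper_force: 25.0
```

```bash
python3 - <<'E'
from h import *
status()
T=np.array([466,-4.4,0]); psi=-1.85; f=np.array([np.cos(np.radians(psi)),np.sin(np.radians(psi)),0])
def place(tilt,h,dx=0):
    R=tool(psi,tilt,-1); g=T+f*(80-1-55+dx)+[0,0,h]; return R,g-3*R[:,2]
R0,p0=pickle.load(open("cmd.pkl","rb"))
tell([(R0,p0+[0,0,60]),(R0,p0+[0,0,150]),(tool(20,10,-1),[490,250,260])])
tell([(tool(5,-30,-1),[500,60,240]),place(-58,180),place(-58,100)])
E
```

```text
cmd [482.1 368.8  82.6] meas [482.9 368.6  82. ] rotdiff [-0.0003  0.0015  0.0002] j [5.220e-01 5.700e-02 2.152e+00 2.000e-03 3.730e-01 1.568e+00] F [-0.1  0.4  1.6] w 64.3 gf 25.0 t 6.5667
[0.0, 0.0, 0.0, 0.0318, 0.0, -0.0509] deg 0 mm 60
[0.0, 0.0, 0.0, 0.0795, 0.0, -0.1272] deg 0 mm 150
[-0.0629, -0.383, 0.164, 0.0494, 0.1068, -0.1783] deg 24 mm 214
[0.0464, -0.6941, 0.2631, -0.0582, 0.1819, 0.01] deg 43 mm 191
[0.1645, -1.1717, 0.3695, -0.0972, 0.2407, 0.0624] deg 71 mm 267
[0.1645, -1.1717, 0.3695, -0.1111, 0.2407, 0.1412] deg 71 mm 300
```

apply_moves:
  commands: [0,0,0,0.008,0,-0.0127,0.05,0,0,0,0.0185,0,-0.03,0.05,0,0,0,0.0318,0,-0.0509,0.05,0,0,0,0.048,0,-0.077,0.05,0,0,0,0.065,0,-0.104,0.05,0,0,0,0.0795,0,-0.1272,0.05,-0.01,-0.064,0.027,0.0745,0.018,-0.1357,0.05,-0.021,-0.128,0.055,0.0694,0.0356,-0.1442,0.05,-0.0315,-0.19,0.082,0.0644,0.0534,-0.1528,0.05,-0.042,-0.255,0.109,0.0594,0.0712,-0.1613,0.05,-0.0525,-0.32,0.137,0.0544,0.089,-0.1698,0.05,-0.0629,-0.383,0.164,0.0494,0.1068,-0.1783,0.05,-0.0629,-0.383,0.164,0.0494,0.1068,-0.1783,0.05,-0.0629,-0.383,0.164,0.0494,0.1068,-0.1783,0.05]

```text
time_s: 7.73
position: [490.9, 249.4, 258.8]
tcp_rot: [-3.052, -0.536, -0.269]
force: [-0.0, -0.5, -1.7]
width: 0.74
gripper_force: 25.0
```

```bash
python3 - <<'E'
from h import *
from station import robot
R0,p0=pickle.load(open("cmd.pkl","rb"))
a=(Ro.from_rotvec(0*np.ones(3)));
# commanded now = waypoint
pickle.dump((tool(20,10,-1),np.array([490,250,260.])),open("cmd.pkl","wb")); status()
E
```

```text
cmd [490. 250. 260.] meas [490.9 249.4 258.8] rotdiff [0.0004 0.0014 0.0016] j [ 0.324 -0.102  1.846  0.005  1.222  1.546] F [-0.  -0.5 -1.7] w 64.4 gf 25.0 t 7.7333
```

apply_moves:
  commands: [0.0066,-0.0992,0.0376,-0.0083,0.026,0.0014,0.05,0.0133,-0.1983,0.0752,-0.0166,0.052,0.0029,0.05,0.0199,-0.2975,0.1128,-0.0249,0.078,0.0043,0.05,0.0265,-0.3966,0.1503,-0.0333,0.1039,0.0057,0.05,0.0331,-0.4958,0.1879,-0.0416,0.1299,0.0071,0.05,0.0398,-0.5949,0.2255,-0.05,0.1559,0.0086,0.05,0.0464,-0.6941,0.2631,-0.0582,0.1819,0.01,0.05,0.066,-0.774,0.281,-0.0647,0.1917,0.0187,0.05,0.085,-0.853,0.298,-0.0712,0.2015,0.0275,0.05,0.105,-0.933,0.316,-0.0777,0.2113,0.0362,0.05,0.125,-1.012,0.334,-0.0842,0.2211,0.045,0.05,0.145,-1.092,0.352,-0.0907,0.2309,0.0537,0.05,0.1645,-1.1717,0.3695,-0.0972,0.2407,0.0624,0.05,0.1645,-1.1717,0.3695,-0.0972,0.2407,0.0624,0.05,0.1645,-1.1717,0.3695,-0.0972,0.2407,0.0624,0.05,0.1645,-1.1717,0.3695,-0.0972,0.2407,0.0624,0.05]

```text
time_s: 9.07
position: [493.2, -4.4, 181.0]
tcp_rot: [-2.736, 0.042, 1.51]
force: [-0.5, 0.5, -1.7]
width: 0.742
gripper_force: 25.0
```

```bash
cat >> h.py <<'E'
T=np.array([466,-4.4,0]); psi=-1.85; f=np.array([np.cos(np.radians(psi)),np.sin(np.radians(psi)),0])
def place(tilt,h,dx=0):
    R=tool(psi,tilt,-1); g=T+f*(80-1-55+dx)+[0,0,h]; return R,g-3*R[:,2]
E
python3 - <<'E'
from h import *
from station import robot
pickle.dump(place(-58,180),open("cmd.pkl","wb")); status()
s=robot.read_camera("side"); cv2.imwrite("pics/side3.png",s["img"][80:280,200:460].repeat(2,0).repeat(2,1))
t=robot.read_camera("top"); P=cloud(t); pickle.dump((s,t),open("d3.pkl","wb"))
cv2.imwrite("pics/top3.png",t["img"][100:280,180:480].repeat(2,0).repeat(2,1))
tell([place(-58,h) for h in (140,110,96,90)],False)
E
```

```text
cmd [492.5  -5.3 181.6] meas [493.2  -4.4 181. ] rotdiff [-0.0002  0.0039 -0.0017] j [-0.12   0.739  1.235 -0.09   2.172  1.471] F [-0.5  0.5 -1.7] w 64.6 gf 25.0 t 9.0667
[0.0, 0.0, 0.0, 0.0339, 0.0, 0.0212] deg 0 mm 40
[0.0, 0.0, 0.0, 0.0594, 0.0, 0.0371] deg 0 mm 70
[0.0, 0.0, 0.0, 0.0712, 0.0, 0.0445] deg 0 mm 84
[0.0, 0.0, 0.0, 0.0763, 0.0, 0.0477] deg 0 mm 90
```

View pics/side3.png

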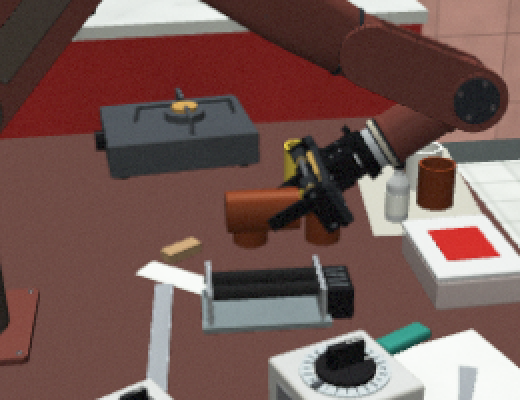

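The side view shows the cup held level above the rollers, its underside end at crop (228,210) and the gripper at the mouth end. I'll check level and position before lowering.

```bash
python3 - <<'E'
from h import *
s,t=pickle.load(open("d3.pkl","rb"))
for n,c in(("side",s),("top",t)):
    P=cloud(c).reshape(-1,3); b=c["img"].reshape(-1,3).astype(int)
    k=(P[:,0]>380)&(P[:,0]<560)&(abs(P[:,1]+4)<45)&(P[:,2]>140)&(P[:,2]<225)&(b[:,2]>b[:,0]*1.8)&(b[:,2]>50)
    q=P[k]; print(n,len(q),q.min(0),q.max(0))
    if n=="top" or 1:
        for x in range(405,520,10):
            m=q[(abs(q[:,0]-x)<5)]
            if len(m)>3: print(x,len(m),np.percentile(m[:,2],[2,50,98]).round(1),np.percentile(m[:,1],[2,50,98]).round(1))
E
```

```text
side 658 [409.36696099 -43.89628229 148.18428308] [530.80419152  39.74546292 210.58601001]
405 12 [160.  179.6 205.6] [-32.6 -27.4  -2.4]
415 73 [155.9 191.3 208.2] [-33.7 -26.4   4.9]
425 66 [154.2 188.8 208.9] [-35.8 -26.8  -2.2]
435 75 [151.4 188.7 207.4] [-35.5 -27.6   2.4]
445 69 [155.9 192.4 209. ] [-34.8 -27.1   4.7]
455 71 [156.2 191.4 207.9] [-36.6 -28.5   1.3]
465 73 [153.8 189.  209. ] [-37.9 -28.1   1.9]
475 53 [152.8 197.5 208.8] [-36.6 -23.9  -0.7]
485 40 [185.1 200.2 209.1] [-36.3 -23.6  10.5]
495 44 [157.3 201.2 209.6] [-33.  -23.4  11.5]
505 42 [154.  200.1 209.9] [-36.6 -20.2  32.7]
515 34 [156.6 202.6 210.4] [-34.  -19.   34.5]Traceback (most recent call last):
  File "<stdin>", line 6, in <module>
    return umr_minimum(a, axis, None, out, keepdims, initial, where)
ValueError: zero-size array to reduction operation minimum which has no identity
```

apply_moves:
  commands: [0,0,0,0.011,0,0.0071,0.05,0,0,0,0.0225,0,0.0141,0.05,0,0,0,0.0339,0,0.0212,0.05,0,0,0,0.0467,0,0.0292,0.05,0,0,0,0.0594,0,0.0371,0.05,0,0,0,0.0653,0,0.0408,0.05,0,0,0,0.0712,0,0.0445,0.05,0,0,0,0.0737,0,0.0461,0.05,0,0,0,0.0737,0,0.0461,0.05,0,0,0,0.0737,0,0.0461,0.05]

```text
time_s: 10.0
position: [493.2, -5.5, 94.0]
tcp_rot: [-2.734, 0.044, 1.513]
force: [-0.0, 0.3, -1.9]
width: 0.742
gripper_force: 25.0
```

```bash
python3 - <<'E'
from h import *
pickle.dump(place(-58,93.05),open("cmd.pkl","wb")); status()
tell([place(-58,h) for h in (91,89,88,86)],False)
E
```

```text
cmd [492.5  -5.3  94.6] meas [493.2  -5.5  94. ] rotdiff [ 0.0007  0.0011 -0.0002] j [-0.122  0.856  1.232 -0.085  2.061  1.483] F [-0.   0.3 -1.9] w 64.6 gf 25.0 t 10.0
[0.0, 0.0, 0.0, 0.0017, 0.0, 0.0011] deg 0 mm 2
[0.0, 0.0, 0.0, 0.0034, 0.0, 0.0021] deg 0 mm 4
[0.0, 0.0, 0.0, 0.0043, 0.0, 0.0027] deg 0 mm 5
[0.0, 0.0, 0.0, 0.006, 0.0, 0.0037] deg 0 mm 7
```

Force is unchanged, so there is no contact yet. I'll step down slowly.

apply_moves:
  commands: [0,0,0,0.0017,0,0.0011,0.05,0,0,0,0.0026,0,0.0016,0.05,0,0,0,0.0034,0,0.0021,0.05,0,0,0,0.0034,0,0.0021,0.05,0,0,0,0.0034,0,0.0021,0.05]

```text
time_s: 10.42
position: [493.5, -5.5, 91.5]
tcp_rot: [-2.734, 0.045, 1.513]
force: [1.8, -0.2, 5.2]
width: 0.738
gripper_force: 25.0
```

Contact on the rollers (Fz −1.9 → +5.2 N). I'll soften the grip, then open.

apply_moves:
  commands: [0,0,0,0,0,0,0.05,0,0,0,0,0,0,0.05,0,0,0,0,0,0,0.05,0,0,0,0,0,0,0.066,0,0,0,0,0,0,0.068,0,0,0,0,0,0,0.072,0,0,0,0,0,0,0.078,0,0,0,0,0,0,0.085,0,0,0,0,0,0,0.087,0,0,0,0,0,0,0.087,0,0,0,0,0,0,0.087,0,0,0,0,0,0,0.087,0,0,0,0,0,0,0.087]
  newtons: 3

```text
time_s: 11.5
position: [493.1, -5.4, 89.8]
tcp_rot: [-2.734, 0.044, 1.514]
force: [-0.1, -0.0, -0.0]
width: 1.002
gripper_force: 0.0
```

```bash
python3 - <<'E'
from h import *
from station import robot
pickle.dump(place(-58,89),open("cmd.pkl","wb")); R,p=status()
s=robot.read_camera("side"); P=cloud(s).reshape(-1,3); b=s["img"].reshape(-1,3).astype(int)
k=(P[:,0]>380)&(P[:,0]<560)&(abs(P[:,1]+4)<45)&(P[:,2]>58)&(P[:,2]<135)&(b[:,2]>b[:,0]*1.8)&(b[:,2]>50)
q=P[k]; print(q.min(0),q.max(0))
for x in range(405,520,10):
    m=q[(abs(q[:,0]-x)<5)]; print(x,len(m),np.percentile(m[:,2],[50,98]).round(1),np.percentile(m[:,1],[2,50]).round(1)) if len(m)>3 else 0
cv2.imwrite("pics/side4.png",s["img"][80:280,200:460].repeat(2,0).repeat(2,1))
R0,p0=place(-58,89); z=R0[:,2]
tell([(R0,p0-k*z) for k in (40,90)]+[(R0,p0-90*z+[0,0,100])])
E
```

```text
cmd [492.5  -5.3  90.6] meas [493.1  -5.4  89.8] rotdiff [ 0.0006  0.0011 -0.0003] j [-0.122  0.862  1.232 -0.085  2.056  1.483] F [-0.1 -0.  -0. ] w 87.1 gf 0.0 t 11.5
[409.51083339 -48.10335809  67.00005784] [525.73634409  40.42636906 121.29736283]
405 5 [84.1 94.4] [-33.8 -32.9]
415 70 [103.  119.3] [-36.3 -26.4]
425 65 [103.9 118.9] [-36.7 -26.7]
435 63 [102.4 118.9] [-37.4 -29.2]
445 69 [102.1 119.2] [-38.1 -29.2]
455 60 [104.3 119. ] [-36.3 -28.9]
465 61 [103.8 120.7] [-38. -30.]
475 56 [107. 119.] [-38.1 -28.1]
485 51 [109.2 119.4] [-36.7 -27.3]
495 44 [110.3 119.4] [-40.7 -25.9]
505 39 [112.8 119.2] [-39.3 -20.7]
515 33 [113.2 120.4] [-36.  -21.3]
[0.0, 0.0, 0.0, 0.0, -0.0, -0.04] deg 0 mm 40
[0.0, 0.0, 0.0, -0.0, 0.0, -0.09] deg 0 mm 90
[0.0, 0.0, 0.0, -0.0848, 0.0, -0.143] deg 0 mm 166
```

View pics/side4.png

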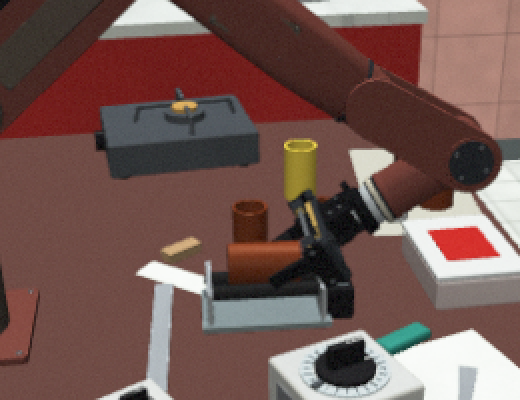

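The cup lies level on the rollers (its top is at about 120 mm) and has been let go. Now I'll retreat along the tool axis.

apply_moves:
  commands: [0,0,0,0,0,-0.008,0.087,0,0,0,0,0,-0.02,0.087,0,0,0,0,0,-0.04,0.087,0,0,0,0,0,-0.065,0.087,0,0,0,0,0,-0.09,0.087,0,0,0,-0.028,0,-0.108,0.087,0,0,0,-0.056,0,-0.125,0.087,0,0,0,-0.0848,0,-0.143,0.087,0,0,0,-0.0848,0,-0.143,0.087,0,0,0,-0.0848,0,-0.143,0.087]

```text
time_s: 12.38
position: [570.7, -8.1, 240.8]
tcp_rot: [-2.739, 0.045, 1.505]
force: [-0.3, -0.4, -0.0]
width: 1.001
gripper_force: 0.0
```

```bash
python3 - <<'E'
from h import *
R,p=status()
from scipy.spatial.transform import Slerp
D=np.array([533.1,-290.5,0])
tell([(tool(40,0,-1),[560,-150,260])])
tell([(tool(110,0,-1),D+[0,0,220])],)
tell([(tool(198.5,0,-1),D+[0,0,220])],)
tell([(tool(198.5,0,-1),D+[0,0,115])],)
E
```

```text
cmd [568.8  -7.7 238.3] meas [570.7  -8.1 240.8] rotdiff [0.0003 0.0076 0.0002] j [-0.114  0.864  0.917 -0.097  2.361  1.458] F [-0.3 -0.4 -0. ] w 87.1 gf 0.0 t 12.3833
[-0.3691, 0.9653, -0.6659, -0.0207, 0.1425, -0.0079] deg 70 mm 144
[-0.0, 0.0, -1.2217, -0.1109, 0.0904, 0.04] deg 70 mm 149
[-0.0, -0.0, -1.5446, 0.0, 0.0, 0.0] deg 88 mm 0
[0.0, -0.0, -0.0, -0.0, 0.0, 0.105] deg 0 mm 105
```

apply_moves:
  commands: [-0.3691,0.9653,-0.6659,-0.0207,0.1425,-0.0079,0.087,-0.3691,0.9653,-0.6659,-0.0207,0.1425,-0.0079,0.087,-0.3691,0.9653,-0.6659,-0.0207,0.1425,-0.0079,0.087,-0.3691,0.9653,-0.6659,-0.0207,0.1425,-0.0079,0.087,-0.3691,0.9653,-0.6659,-0.0207,0.1425,-0.0079,0.087,-0.3691,0.9653,-0.6659,-0.0207,0.1425,-0.0079,0.087,-0.3691,0.9653,-0.6659,-0.0207,0.1425,-0.0079,0.087,-0.3691,0.9653,-0.6659,-0.0207,0.1425,-0.0079,0.087,-0.3691,0.9653,-0.6659,-0.0207,0.1425,-0.0079,0.087,-0.3691,0.9653,-0.6659,-0.0207,0.1425,-0.0079,0.087,-0.3691,0.9653,-0.6659,-0.0207,0.1425,-0.0079,0.087,-0.3691,0.9653,-0.6659,-0.0207,0.1425,-0.0079,0.087,-0.3691,0.9653,-0.6659,-0.0207,0.1425,-0.0079,0.087,-0.3691,0.9653,-0.6659,-0.0207,0.1425,-0.0079,0.087]

```text
time_s: 13.55
position: [560.7, -150.1, 258.6]
tcp_rot: [-2.952, -1.073, 0.002]
force: [0.5, 0.4, 0.6]
width: 0.997
gripper_force: 0.0
```

apply_moves:
  commands: [0,0,-1.2217,-0.1109,0.0904,0.04,0.087,0,0,-1.2217,-0.1109,0.0904,0.04,0.087,0,0,-1.2217,-0.1109,0.0904,0.04,0.087,0,0,-1.2217,-0.1109,0.0904,0.04,0.087,0,0,-1.2217,-0.1109,0.0904,0.04,0.087,0,0,-1.2217,-0.1109,0.0904,0.04,0.087,0,0,-1.2217,-0.1109,0.0904,0.04,0.087,0,0,-1.2217,-0.1109,0.0904,0.04,0.087,0,0,-1.2217,-0.1109,0.0904,0.04,0.087,0,0,-1.2217,-0.1109,0.0904,0.04,0.087,0,0,-1.2217,-0.1109,0.0904,0.04,0.087,0,0,-1.2217,-0.1109,0.0904,0.04,0.087,0,0,-1.2217,-0.1109,0.0904,0.04,0.087]

```text
time_s: 14.63
position: [533.8, -290.6, 218.6]
tcp_rot: [-1.806, -2.57, -0.001]
force: [-0.4, -0.3, 0.0]
width: 0.996
gripper_force: 0.0
```

apply_moves:
  commands: [0,0,-1.5446,0,0,0,0.087,0,0,-1.5446,0,0,0,0.087,0,0,-1.5446,0,0,0,0.087,0,0,-1.5446,0,0,0,0.087,0,0,-1.5446,0,0,0,0.087,0,0,-1.5446,0,0,0,0.087,0,0,-1.5446,0,0,0,0.087,0,0,-1.5446,0,0,0,0.087,0,0,-1.5446,0,0,0,0.087,0,0,-1.5446,0,0,0,0.087,0,0,-1.5446,0,0,0,0.087,0,0,-1.5446,0,0,0,0.087,0,0,-1.5446,0,0,0,0.087,0,0,-1.5446,0,0,0,0.087,0,0,-1.5446,0,0,0,0.087,0,0,-1.5446,0,0,0,0.087]

```text
time_s: 15.97
position: [533.4, -290.7, 219.0]
tcp_rot: [-0.5, 3.101, 0.001]
force: [-0.1, 0.1, 0.2]
width: 1.005
gripper_force: 0.0
```

```bash
python3 - <<'E'
from h import *
R,p=status(); print(np.degrees(np.arctan2(R[1,0],R[0,0])))
E
```

```text
cmd [ 533.1 -290.5  115. ] meas [ 533.4 -290.7  219. ] rotdiff [-0.0003 -0.001   0.003 ] j [-6.290e-01  1.970e-01  1.602e+00  1.000e-03  1.342e+00 -2.520e+00] F [-0.1  0.1  0.2] w 87.4 gf 0.0 t 15.9667
-161.67448899659922
```

Joints are as planned. I'll descend 105 mm and close on the bar.

apply_moves:
  commands: [0,0,0,0,0,0.02,0.087,0,0,0,0,0,0.045,0.087,0,0,0,0,0,0.07,0.087,0,0,0,0,0,0.09,0.087,0,0,0,0,0,0.105,0.087,0,0,0,0,0,0.105,0.05,0,0,0,0,0,0.105,0.02,0,0,0,0,0,0.105,0.008,0,0,0,0,0,0.105,0.008,0,0,0,0,0,0.105,0.008,0,0,0,0,0,0.105,0.008,0,0,0,0,0,0.105,0.008,0,0,0,0,0,0.105,0.008,0,0,0,0,0,0.105,0.008,0,0,0,0,0,0.105,0.008,0,0,0,0,0,0.105,0.008]
  newtons: 25

```text
time_s: 17.3
position: [533.4, -290.7, 114.1]
tcp_rot: [-0.504, 3.1, 0.001]
force: [0.6, 0.1, -0.4]
width: 0.248
gripper_force: 0.0
```

```bash
python3 - <<'E'
from h import *
R,p=status(); print(np.degrees(np.arctan2(R[1,0],R[0,0])))
E
```

```text
cmd [ 533.1 -290.5  115. ] meas [ 533.4 -290.7  114.1] rotdiff [-0.0003 -0.0011  0.0004] j [-6.290e-01  3.020e-01  1.685e+00  1.000e-03  1.154e+00 -2.523e+00] F [ 0.6  0.1 -0.4] w 21.6 gf 0.0 t 17.3
-161.52325336992254
```

apply_moves:
  commands: [0,0,0,0,0,0,0.008,0,0,0,0,0,0,0.008,0,0,0,0,0,0,0.008,0,0,0,0,0,0,0.008,0,0,0,0,0,0,0.008,0,0,0,0,0,0,0.008]
  newtons: 30

```text
time_s: 17.8
position: [533.7, -291.6, 114.1]
tcp_rot: [-0.504, 3.099, -0.002]
force: [1.7, -4.8, -3.4]
width: 0.16
gripper_force: 30.0
```

```bash
python3 - <<'E'
from h import *
R,p=status(); print(np.degrees(np.arctan2(R[1,0],R[0,0])))
E
```

```text
cmd [ 533.1 -290.5  115. ] meas [ 533.7 -291.6  114.1] rotdiff [ 0.0016 -0.0015  0.0006] j [-0.63   0.302  1.684  0.     1.153 -2.523] F [ 1.7 -4.8 -3.4] w 13.9 gf 30.0 t 17.8
-161.53569850738626
```

apply_moves:
  commands: [0,0,0.05,0,-0.001,0,0.008,0,0,0.15,0,-0.001,0,0.008,0,0,0.25,0,-0.001,0,0.008,0,0,0.35,0,-0.001,0,0.008,0,0,0.45,0,-0.001,0,0.008,0,0,0.55,0,-0.001,0,0.008,0,0,0.65,0,-0.001,0,0.008,0,0,0.75,0,-0.001,0,0.008,0,0,0.85,0,-0.001,0,0.008,0,0,0.95,0,-0.001,0,0.008,0,0,1.05,0,-0.001,0,0.008,0,0,1.15,0,-0.001,0,0.008,0,0,1.25,0,-0.001,0,0.008,0,0,1.35,0,-0.001,0,0.008,0,0,1.35,0,-0.001,0,0.008,0,0,1.35,0,-0.001,0,0.008]

```text
time_s: 19.13
position: [534.7, -289.4, 114.1]
tcp_rot: [-1.544, -2.736, -0.007]
force: [3.2, 6.0, 0.8]
width: 0.158
gripper_force: 30.0
```

apply_moves:
  commands: [0,0,0.05,0,0,0,0.008,0,0,0.15,0,0,0,0.008,0,0,0.25,0,0,0,0.008,0,0,0.35,0,0,0,0.008,0,0,0.45,0,0,0,0.008,0,0,0.55,0,0,0,0.008,0,0,0.65,0,0,0,0.008,0,0,0.75,0,0,0,0.008,0,0,0.85,0,0,0,0.008,0,0,0.95,0,0,0,0.008,0,0,1.05,0,0,0,0.008,0,0,1.15,0,0,0,0.008,0,0,1.25,0,0,0,0.008,0,0,1.33,0,0,0,0.008,0,0,1.36,0,0,0,0.008,0,0,1.36,0,0,0,0.008,0,0,1.36,0,0,0,0.008]

```text
time_s: 20.55
position: [537.1, -289.8, 114.2]
tcp_rot: [2.92, 1.157, 0.013]
force: [14.1, 5.2, -6.4]
width: 0.159
gripper_force: 30.0
```

```bash
python3 - <<'E'
from h import *
R,p=status(); print(np.degrees(np.arctan2(R[1,0],R[0,0])))
E
```

```text
cmd [ 533.1 -290.5  115. ] meas [ 537.1 -289.8  114.2] rotdiff [-1.1000e-02 -2.4000e-03  2.7103e+00] j [-0.627  0.304  1.682  0.007  1.151  0.186] F [14.1  5.2 -6.4] w 13.8 gf 30.0 t 20.55
43.20931220543498
```

apply_moves:
  commands: [0,0,1.36,0,0,0,0.03,0,0,0,0,0,0,0.03,0,0,0,0,0,0,0.04,0,0,0,0,0,0,0.05,0,0,0,0,0,0,0.05,0,0,0,0,0,0,0.05]

```text
time_s: 21.05
position: [533.6, -291.6, 114.1]
tcp_rot: [-2.921, -1.155, -0.002]
force: [0.1, -0.8, 0.3]
width: 0.52
gripper_force: 0.0
```

My first row there wrongly repeated the 1.36 turn for 1/12 s, so the dial may have been nudged. I'll raise the tool clear and measure.

apply_moves:
  commands: [0,0,0,0,0,-0.025,0.05,0,0,0,0,0,-0.06,0.05,0,0,0,0,0,-0.095,0.05,0,0,0,0,0,-0.12,0.05,0,0,0,-0.04,0.005,-0.12,0.05,0,0,0,-0.08,0.01,-0.12,0.05,0,0,0,-0.12,0.015,-0.12,0.05,0,0,0,-0.16,0.02,-0.12,0.05,0,0,0,-0.2,0.025,-0.12,0.05,0,0,0,-0.232,0.029,-0.12,0.05,0,0,0,-0.232,0.029,-0.12,0.05,0,0,0,-0.232,0.029,-0.12,0.05]

```text
time_s: 22.05
position: [382.9, -473.0, 233.7]
tcp_rot: [-2.923, -1.15, -0.002]
force: [0.6, 0.5, 1.0]
width: 0.574
gripper_force: 0.0
```

```bash
cat > dialm.py <<'E'
from h import *
from station import robot
import sys
S={n:[robot.read_camera(n) for _ in range(3)] for n in("top","side")}
c=S["top"][0]; I=np.mean([x["img"] for x in S["top"]],0); g=I.mean(2)
q=np.concatenate([cloud(x)[130:215,380:480].reshape(-1,3) for x in S["top"]])
k=(q[:,2]>112)&(q[:,2]<130); b=cv2.minAreaRect(q[k][:,:2].astype(np.float32)); print("bar",b)
ctr=np.array([533.4,-291.2])
V=np.stack(np.meshgrid(np.arange(380,480,.25),np.arange(130,215,.25)),-1).reshape(-1,2)
G=cv2.remap(g.astype(np.float32),V[:,0].astype(np.float32).reshape(-1,400),V[:,1].astype(np.float32).reshape(-1,400),cv2.INTER_CUBIC).ravel()
W=onplane(c,V,88)[:,:2]-ctr; r=np.hypot(*W.T); k=(r>47)&(r<60)&(G<130)
w=W[k].mean(0); print("tooth",k.sum(),w,np.degrees(np.arctan2(w[1],w[0])))
W=onplane(c,V,89)[:,:2]-ctr; r=np.hypot(*W.T); a=np.degrees(np.arctan2(W[:,1],W[:,0]))
k=(r>29)&(r<37)&(G>105); w=W[k].mean(0) if k.any() else np.zeros(2); print("ptr disc",k.sum(),w,np.degrees(np.arctan2(w[1],w[0])))
W=onplane(c,V,123)[:,:2]-ctr; r=np.hypot(*W.T); k=(r<26)&(G>120); 
if k.sum()>5:
    l=cv2.fitLine(W[k].astype(np.float32),cv2.DIST_HUBER,0,.01,.01).ravel(); print("ptr bar",k.sum(),W[k].mean(0),np.degrees(np.arctan2(l[1],l[0])))
n=sys.argv[1]
cv2.imwrite(f"pics/dt{n}.png",np.hstack([cv2.resize(I[135:210,385:475].astype(np.uint8),(450,375),interpolation=cv2.INTER_CUBIC),cv2.resize(S["side"][0]["img"][240:300,330:414],(336*375//240*1//1-175,375),interpolation=cv2.INTER_CUBIC)]))
E
python3 dialm.py 5
```

```text
bar ((533.5064086914062, -291.08172607421875), (50.725746154785156, 17.648174285888672), 43.989139556884766)
tooth 194 [-42.72771487 -30.22473179] -144.72517470873612
ptr disc 76 [-24.03133688 -22.6937518 ] -136.63974125916127
ptr bar 222 [-7.89243958 -8.03761347] 43.330105
```

View pics/dt5.png

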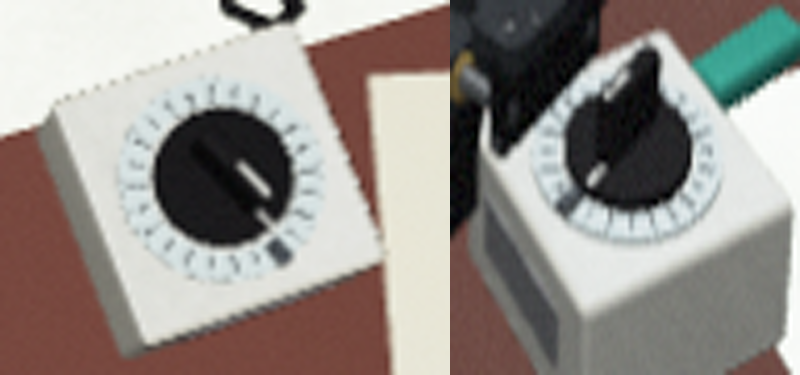

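The crops show the pointer's disc end at (263,213) left and (597,177) right, and the tooth at (281,250) and (567,203). They're close, with the pointer still a few degrees short. I'll measure the tooth properly in both cameras.

```bash
cat > tooth.py <<'E'
from h import *
from station import robot
ctr=np.array([533.4,-291.2])
def run(cams):
  for n,c,I in cams:
    g=cv2.GaussianBlur(cv2.resize(I.astype(np.float32).mean(2),None,fx=4,fy=4,interpolation=cv2.INTER_CUBIC),(0,0),1.5)
    V=np.stack(np.meshgrid((np.arange(2560)+.5)/4-.5,(np.arange(1600)+.5)/4-.5),-1)
    # expected windows
    s=(slice(520,860),slice(1520,1920)) if n=="top" else (slice(940,1240),slice(1300,1680))
    V=V[s].reshape(-1,2); G=g[s].ravel()
    for nm,h,lo,hi,f in(("tooth",88,46,58,lambda G:np.clip(150-G,0,None)),("ptr",89,28,39,lambda G:np.clip(G-75,0,None)),("disc",89,0,46,lambda G:(G<90)*1.)):
        W=onplane(c,V,h)[:,:2]-ctr; r=np.hypot(*W.T); a=(np.degrees(np.arctan2(W[:,1],W[:,0]))+360)%360
        k=(r>lo)&(r<hi)&((abs(a-220)<25)|(nm=="disc")); w=f(G[k]); m=(W[k]*w[:,None]).sum(0)/w.sum()
        print(n,nm,m.round(1),"az",round(float(np.degrees(np.arctan2(m[1],m[0]))),1))
        if nm=="tooth":
            print([ (b,int(np.percentile(G[k&(abs(a-b)<1.5)],20))) for b in range(205,242,3)])
        if nm=="ptr": print([ (b,int(np.percentile(G[k&(abs(a-b)<1.5)],80))) for b in range(205,242,3)])
if __name__=="__main__":
    print("before"); d=pickle.load(open("d0.pkl","rb")); run([(n,d[n],d[n]["img"]) for n in("top","side")])
    print("now"); L=[]
    for n in("top","side"):
        S=[robot.read_camera(n) for _ in range(3)]; L.append((n,S[0],np.mean([x["img"] for x in S],0)))
    run(L)
E
python3 tooth.py
```

```text
before
top tooth [-42.1 -29.7] az -144.8
[(205, 208), (208, 165), (211, 92), (214, 72), (217, 76), (220, 109), (223, 180), (226, 212), (229, 193), (232, 195), (235, 214), (238, 214), (241, 204)]
top ptr [-28.2 -24.1] az -139.4
[(205, 76), (208, 88), (211, 81), (214, 76), (217, 78), (220, 70), (223, 63), (226, 76), (229, 78), (232, 78), (235, 83), (238, 92), (241, 82)]
top disc [-0.5  1.2] az 111.6
side tooth [-40.2 -33.5] az -140.2
[(205, 189), (208, 173), (211, 158), (214, 116), (217, 86), (220, 75), (223, 79), (226, 128), (229, 196), (232, 202), (235, 196), (238, 208), (241, 212)]
side ptr [nan nan] az nan
[(205, 39), (208, 39), (211, 40), (214, 39), (217, 38), (220, 37), (223, 37), (226, 38), (229, 39), (232, 39), (235, 38), (238, 39), (241, 39)]
side disc [ 1.  -2.4] az -68.5
now
top tooth [-42.1 -29.7] az -144.8
[(205, 212), (208, 169), (211, 95), (214, 75), (217, 77), (220, 111), (223, 182), (226, 216), (229, 196), (232, 200), (235, 218), (238, 218), (241, 206)]
top ptr [-26.6 -23.3] az -138.8
[(205, 67), (208, 88), (211, 92), (214, 94), (217, 114), (220, 140), (223, 160), (226, 146), (229, 107), (232, 85), (235, 71), (238, 69), (241, 65)]
top disc [0.9 2.2] az 66.7
side tooth [-40.2 -33.5] az -140.2
[(205, 189), (208, 173), (211, 159), (214, 115), (217, 85), (220, 75), (223, 79), (226, 128), (229, 198), (232, 204), (235, 197), (238, 209), (241, 212)]
side ptr [-23.8 -21.5] az -138.0
[(205, 39), (208, 38), (211, 49), (214, 78), (217, 136), (220, 173), (223, 175), (226, 140), (229, 92), (232, 55), (235, 39), (238, 38), (241, 40)]
side disc [ 2.1 -3.7] az -60.6tooth.py:13: RuntimeWarning: invalid value encountered in divide
  k=(r>lo)&(r<hi)&((abs(a-220)<25)|(nm=="disc")); w=f(G[k]); m=(W[k]*w[:,None]).sum(0)/w.sum()
```

apply_moves:
  commands: [0,0,0,0.04,-0.005,0,0.05,0,0,0,0.08,-0.01,0,0.05,0,0,0,0.12,-0.015,0,0.05,0,0,0,0.16,-0.02,0,0.05,0,0,0,0.2,-0.025,0,0.05,0,0,0,0.232,-0.029,0,0.05,0,0,0,0.232,-0.029,0,0.05,0,0,0,0.232,-0.029,0.03,0.05,0,0,0,0.232,-0.029,0.06,0.05,0,0,0,0.232,-0.029,0.09,0.05,0,0,0,0.232,-0.029,0.11,0.05,0,0,0,0.232,-0.029,0.12,0.05,0,0,0,0.232,-0.029,0.12,0.03,0,0,0,0.232,-0.029,0.12,0.008,0,0,0,0.232,-0.029,0.12,0.008,0,0,0,0.232,-0.029,0.12,0.008,0,0,0,0.232,-0.029,0.12,0.008,0,0,0,0.232,-0.029,0.12,0.008,0,0,0,0.232,-0.029,0.12,0.008,0,0,0,0.232,-0.029,0.12,0.008]

```text
time_s: 24.32
position: [534.4, -292.3, 114.5]
tcp_rot: [2.919, 1.156, 0.003]
force: [2.9, -3.1, -1.3]
width: 0.159
gripper_force: 30.0
```

apply_moves:
  commands: [0,0,0,0,0,0,0.008,0,0,0,0,0,0,0.008,0,0,0,0,0,0,0.008,0,0,0,0,0,0,0.008]

```text
time_s: 24.65
position: [534.4, -292.3, 114.5]
tcp_rot: [2.919, 1.156, 0.003]
force: [4.4, -4.6, -1.1]
width: 0.153
gripper_force: 30.0
```

apply_moves:
  commands: [0,0,0.04,0,0,0,0.008,0,0,0.08,0,0,0,0.008,0,0,0.122,0,0,0,0.008,0,0,0.122,0,0,0,0.008,0,0,0.122,0,0,0,0.008,0,0,0.122,0,0,0,0.03,0,0,0.122,0,0,0,0.05,0,0,0.122,0,0,0,0.05,0,0,0.122,0,0,0,0.05,0,0,0.122,0,0,-0.025,0.05,0,0,0.122,0,0,-0.06,0.05,0,0,0.122,0,0,-0.095,0.05,0,0,0.122,0,0,-0.12,0.05]

```text
time_s: 25.73
position: [534.0, -291.8, 237.1]
tcp_rot: [2.985, 0.977, 0.003]
force: [1.5, -0.1, -0.4]
width: 0.562
gripper_force: 0.0
```

apply_moves:
  commands: [0,0,0,-0.04,0,0,0.05,0,0,0,-0.08,0,0,0.05,0,0,0,-0.12,0,0,0.05,0,0,0,-0.16,0,0,0.05,0,0,0,-0.2,0,0,0.05,0,0,0,-0.24,0,0,0.05,0,0,0,-0.24,0,0,0.05,0,0,0,-0.24,0,0,0.05]

```text
time_s: 26.4
position: [338.2, -434.4, 233.7]
tcp_rot: [-2.987, -0.97, -0.002]
force: [-0.2, 1.1, -0.7]
width: 0.574
gripper_force: 0.0
```

```bash
python3 tooth.py 2>/dev/null | sed -n '/now/,$p'; python3 dialm.py 6
```

```text
now
top tooth [-42.1 -29.7] az -144.8
[(205, 211), (208, 169), (211, 95), (214, 74), (217, 77), (220, 111), (223, 181), (226, 216), (229, 195), (232, 199), (235, 218), (238, 218), (241, 206)]
top ptr [-27.3 -22.2] az -140.9
[(205, 66), (208, 87), (211, 109), (214, 150), (217, 175), (220, 152), (223, 99), (226, 79), (229, 77), (232, 80), (235, 86), (238, 95), (241, 84)]
top disc [1. 2.] az 63.5
side tooth [-40.2 -33.5] az -140.2
[(205, 189), (208, 173), (211, 158), (214, 115), (217, 86), (220, 76), (223, 79), (226, 128), (229, 197), (232, 204), (235, 196), (238, 203), (241, 206)]
side ptr [-26.1 -18.1] az -145.3
[(205, 63), (208, 105), (211, 141), (214, 156), (217, 149), (220, 115), (223, 76), (226, 47), (229, 36), (232, 37), (235, 38), (238, 39), (241, 40)]
side disc [ 2.  -3.5] az -60.0
bar ((533.3224487304688, -290.8676452636719), (51.861541748046875, 15.941267013549805), 34.48187255859375)
tooth 195 [-42.73148201 -30.19756408] -144.7518435624307
ptr disc 73 [-26.39562897 -19.94350719] -142.92672896950143
ptr bar 214 [-8.28956949 -6.77945943] 36.340145
```

View pics/dt6.png

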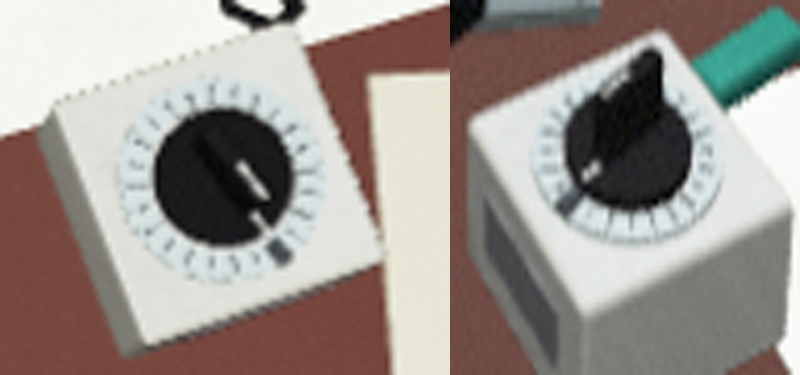

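The pointer line now extends into the tooth in both views. The top view reads about 2° short and the side view about 2° past, so it is centred within tolerance. Last, I'll check the cups and hand in.

```bash
python3 - <<'E'
from h import *
from station import robot
t=robot.read_camera("top"); P=cloud(t)
for nm,(u0,v0,u1,v1) in(("a",(232,132,262,165)),("b",(228,176,262,210))):
    q=P[v0:v1,u0:u1].reshape(-1,3); q=q[abs(q[:,2]-70)<8]; print(nm,cv2.minEnclosingCircle(q[:,:2].astype(np.float32)))
q=P[140:245,295:360].reshape(-1,3); q=q[(q[:,2]>95)&(q[:,2]<135)]; print("cup",cv2.minAreaRect(q[:,:2].astype(np.float32)),q.mean(0),np.percentile(q[:,2],98))
print(robot.finish_job())
E
```

```text
a ((601.583251953125, 227.15182495117188), 32.745079040527344)
b ((470.21673583984375, 237.67420959472656), 31.927932739257812)
cup ((464.1307678222656, -5.257099151611328), (62.08692169189453, 110.34327697753906), 86.9301986694336) [462.53611768  -5.03254573 113.22356276] 122.53575834895085
the job is handed in; nothing more can be done
None
```

The job is handed in at about 27 s of the 72 s allowed, with no verdict returned: the tall cup lies released along both rollers within about 2 mm of centre, the dial pointer is within about 2° of the tooth, and the short cups are unmoved within measurement error.

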